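# Vacuum-seal the glass food box with the hand pump

### The arm

A 6-joint arm with a two-finger parallel gripper is mounted at the origin on a cart in front of the work surface, level with it; the furniture and walls round the work are solid. World frame = base frame: x ahead of the robot, y to its left, z up, the work surface at z = 0. Lengths are in m, angles in rad, forces in N, time in s.
With the tool pointing down it reaches from about 0.3 to 0.775 m from the base axis. Payload 14.6 kg.
Tool frame: the origin (TCP) lies at the centre of the arm's flange, where the gripper is bolted on; the fingertips stand 199 mm ahead of it and the grasp point (between the pads) lies 180 mm ahead of it; z points along the fingers, y is the line along which they close (so a half turn about z gives the same grasp; the last joint's range is limited). The gripper opens to 94 mm and grips with 3 to 60 N. Pads are 16 mm wide; open, the fingers measure 119 mm over their backs; the gripper's body (75 mm by 177 mm) begins 78 mm behind the grasp point.
Start: joints at [-1.358, 0.3, 1.521, -0, 1.321, -0.067], TCP at [0.152, -0.529, 0.405] pointing down, gripper open.
Joint ranges: [-3.03, 3.03], [-0.79, 2.21], [0.23, 2.52], [-1.04, 4.18], [0, 3.07], [-2.55, 2.55]. Speed limits (rad/s): [2.22, 2.22, 2.57, 3.14, 3.14, 3.14].

### API

Orientations are given as [roll, pitch, yaw] about the fixed x, y, z axes, in that order (R = Rz(yaw) Ry(pitch) Rx(roll)).
In Python, from station import ctrl gives the robot as it stands. The module is installed in compiled form; this text tells all that it offers.
- The arm moves only by the tool servo_tool, never from a script. Its argument "motion" is a list of rows, each a list of 5 numbers: the closure, from 0 (fully open) to 1 (shut), then the shift along the world's x, y, z in cm, then the turn about the world's z in degrees. A call has 1 to 20 rows; each row is the pose to reach, as a shift and turn from the pose commanded when the call began; what a row does not reach only later rows make up. A row lasts 1/8 s, in which the tool goes at most 62.5 mm and 10.7 degrees, less where a joint would pass 70% of its speed; a pose out of reach is approached as far as the arm can. A call with a gripper value outside its range is refused whole. The fingers move at their own pace and stop on an object; "squeeze" is the grip in N (left out, the last holds). Time passes only in rows, so rows that repeat a pose let the fingers close. It gives the time, the measured TCP pose, the force, the opening and the grip force at its end, in the units of the state.
- ctrl.get_obs(): the state, without advancing time (a new reading comes with each control period).
- ctrl.camera(name): name is "scene" or "top" or "wrist"; returns a dict with "image" (480x640x3 uint8, red, green, blue), "fx", "fy", "cx", "cy" (pixels), "camera_from_world" (4x4, takes a point from world to camera coordinates); the wrist camera has in their place "hand_eye" (4x4, takes a point from camera to tool coordinates, whose origin is the TCP and whose axes are the flange's). Camera axes: x right, y up, looking along -z (the intrinsics and any distortion apply to the point x, -y, -z); pixel columns grow to the right and rows downward; lengths in m; the calibration is good to about 2 mm. A picture is of the moment at which its call begins: read the wrist's pose just before it. There is no depth.
- ctrl.hand_in(): hands the job in; it is judged then, once.
The state is a dict: "time_s": time; "qpos": joint angles; "joint_vel": joint speeds; "tau": joint torques, N m; "ee_pos": TCP position; "eef_rot": TCP orientation; "force": force on the tool from outside, world axes, zero at the start; "moment": the same for the moment, N m; "grip_width": finger opening in m; "grip_force": force on a finger pad.
Only numpy, scipy, OpenCV 4.12 (cv2) and the standard library are available. Lean on these libraries where they do the work, as an engineer would, in place of code of your own. Each camera call takes 0.05 s, during which the arm holds its last target. There are 200 camera calls.

### The job

The rectangular glass food box is to be vacuum-sealed, but its lid still stands a little proud on its gasket: take the hand vacuum pump out of its stand, set the pump's rubber bell centred over the round valve in that lid with the pump upright, and push gently straight down until you feel the lid stop, fully home on the glass. Finish while still holding the pump there, upright, the whole rim of the bell on the lid and the bell lightly squeezed, not squashed to its end; nothing is put down or let go. Leave the round canister, the cup, the coffee pod and the box's place as they are.

Things in the scene. Friction and masses are not known exactly. Their poses are not given: they have to be found in the camera images.
- pump: hand vacuum pump, 180 mm tall, about 0.35 kg: a white housing 44 mm (its x) by 56 mm (its y), flat sides, 164 mm long, above a black rubber bell. Origin: centre of the free bell's rim, 16 mm below the housing; z up to its top. Starts upright in its stand. Grip it the 44 mm way (fingers closing along its x), 150 to 160 mm above the origin: a gripper has no room to go deeper over its top
- bell_rim (a point): centre of the lower rim of the pump's rubber bell, a ring 38 mm outside and 31 mm inside diameter; z points up into the pump. It moves up towards the housing as the bell is squeezed
- bell (a joint): how far the bell is squeezed into the pump, m: 0 free, 0.010 squashed to its end. A spring: it gives way at about 2 N and takes 0.5 N more for each mm, so 7 N at the end
- stand: grey stand of the pump, 94 x 104 mm, fixed; origin at the centre of its underside, z up, x and y as the pump's at the start. The housing sits on a seat 34 mm above the worktop inside a low wall, 48 mm high, with 3 mm to spare on every side; the bell hangs in a hole below the seat. Lift the pump straight up at least 35 mm to clear it
- box: rectangular glass box with biscuits in it, 130 mm (its x) by 180 mm (its y), glass rim 66 mm high, loose on the worktop, about 1 kg with its lid; origin at the centre of its underside, z up
- lid (a joint): height in m by which the white lid of the rectangular box stands above its seat on the glass: 0 is fully home; it can only move straight up and down and stays where it is left. It starts 4 to 9 mm up; a push of about 3 to 4 N slides it down
- valve (a point): centre of the round valve of the rectangular box's lid, at the level of the lid's flat top (78 mm above the worktop when the lid is home, more while it stands proud); z up. The valve is a round boss 22 mm wide and 4 mm high with a sloping edge inside a thin ring line 45 mm wide; the pump's bell goes round it and rests on the flat lid
- canister: round glass canister of the same set with the same valve in its white lid, 105 mm wide, 104 mm tall, already closed; origin at the centre of its underside. To be left alone
- grey_cup: grey stoneware cup, 74 mm high, behind the work; origin at the centre of its underside. To be left alone
- pod_1: coffee pod lying at the back, 53 mm wide, 29 mm high; origin at the centre of its underside. To be left alone
Things that resemble listed ones, but are neither listed nor needed, are in the scene too. What is meant by the pump is not blue, pink or purple, and is the larger of those in its own colour.

How it is judged:
By the outcome, as a careful person would: the job done as asked, in the order asked, and still so for the second after the job is handed in, while the arm keeps its last pose, push and grip.
It also fails if it takes over 42 s, if anything falls off the work surface, if the arm or the gripper's body presses on something with over 40 N, if the wrist force passes 120 N, or if a joint passes its speed limit or range.

## Working session

There is one attempt and no reset: what is moved stays moved. The work goes in short steps, Python scripts to look and compute and a tool call to move; the robot and the scene stay as the last step left them, time stands still between calls to the robot, and variables do not carry over. Pictures are saved under pics/ and viewed, at most 10 in all, crops included, and the job is handed in when it is done.

Besides the shell and the picture viewer there is one more tool, called as name([rows], argument=value, ...), one row to a line, values as JSON. servo_tool: Moves the arm, as the interface text tells. Its arguments: {"type":"object","properties":{"motion":{"type":"array","items":{"type":"array","items":{"type":"number"}}},"squeeze":{"type":"number"}},"required":["motion"]}

```bash
mkdir -p pics
cat > h.py <<'E'
import numpy as np, cv2
from station import ctrl
from scipy.spatial.transform import Rotation as R
def cam(n):
    o=ctrl.get_obs(); c=ctrl.camera(n)
    if n=='wrist':
        T=np.eye(4);T[:3,:3]=R.from_euler('xyz',o['eef_rot']).as_matrix();T[:3,3]=o['ee_pos']
        c['wc']=T@np.array(c['hand_eye'])
    else: c['wc']=np.linalg.inv(np.array(c['camera_from_world']))
    return c
def save(c,f): cv2.imwrite('pics/'+f,cv2.cvtColor(c['image'],cv2.COLOR_RGB2BGR))
def ray(c,u,v,z):
    d=c['wc'][:3,:3]@np.array([(u-c['cx'])/c['fx'],-(v-c['cy'])/c['fy'],-1]);p=c['wc'][:3,3]
    return p+d*(z-p[2])/d[2]
def proj(c,P):
    q=np.linalg.inv(c['wc'])@np.append(P,1); return c['fx']*q[0]/-q[2]+c['cx'], c['fy']*-q[1]/-q[2]+c['cy']
E
python3 - <<'E'
from h import *
for n in('top','scene','wrist'):
    c=cam(n);save(c,n+'0.png');print(n,[k for k in c if k not in('image',)],c['wc'].round(3).tolist(),c['fx'],c['cx'],c['cy'])
o=ctrl.get_obs();print(o['eef_rot'],o['time_s'],o['grip_width'])
E
```

```text
top ['fx', 'fy', 'cx', 'cy', 'camera_from_world', 'wc'] [[0.348, 0.874, -0.338, 0.139], [-0.937, 0.326, -0.121, -0.03], [0.005, 0.359, 0.933, 1.352], [0.0, 0.0, 0.0, 1.0]] 512.4255589911795 306.6639200258592 234.07043663923918
scene ['fx', 'fy', 'cx', 'cy', 'camera_from_world', 'wc'] [[-0.869, 0.22, -0.443, -0.0], [-0.494, -0.345, 0.798, 1.179], [0.023, 0.912, 0.409, 0.622], [0.0, 0.0, 0.0, 1.0]] 521.3427561587606 329.26461273773475 235.26434578788562
wrist ['fx', 'fy', 'cx', 'cy', 'hand_eye', 'wc'] [[0.275, 0.934, 0.228, 0.218], [-0.962, 0.267, 0.065, -0.511], [-0.0, -0.237, 0.971, 0.385], [0.0, 0.0, 0.0, 1.0]] 342.1976770257207 319.30230206301985 240.75674353182745
[-3.14071874e+00 -7.65253005e-05  2.79757861e-01] 0.15 0.09389669287556901
```

View pics/top0.png

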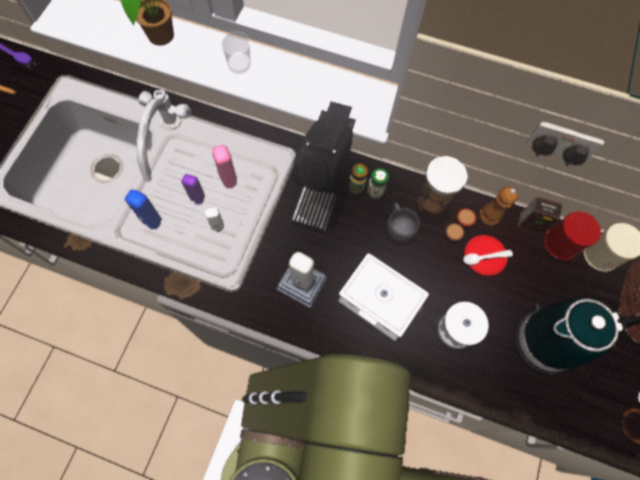

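View pics/scene0.png

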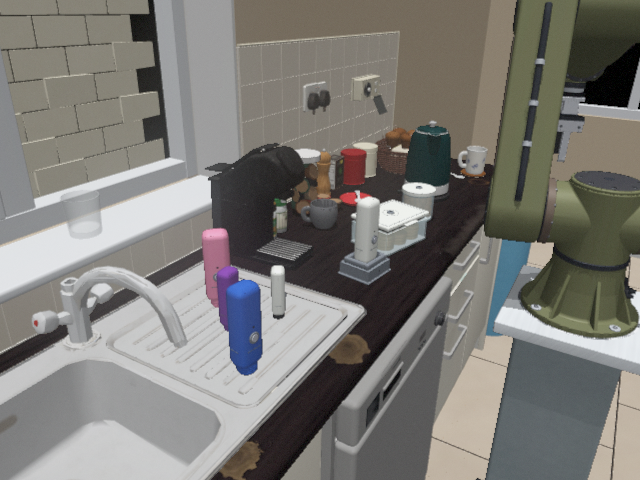

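Top view: the candidates are the white pump in the grey stand at (301,268), the small white one at (214,218), blue at (143,210), pink at (224,166) and purple at (193,188). The one in the stand fits: it is white and larger than the other white one. The lid valve is at (384,293), the canister valve at (466,323). An enlarged crop should confirm this.

Run:
```python
from h import *
c=cam('top')
im=cv2.cvtColor(c['image'],cv2.COLOR_RGB2BGR)
cv2.imwrite('pics/crop1.png',cv2.resize(im[190:350,190:440],None,fx=3.2,fy=3.2,interpolation=cv2.INTER_CUBIC))
print('pump',ray(c,300,260,.198)); print('valve',ray(c,384,293,.088)); print('can',ray(c,466,323,.108))
g=cv2.cvtColor(im,cv2.COLOR_BGR2HSV)
m=((g[...,2]>165)&(g[...,1]<50)).astype('uint8')
for (x0,y0,x1,y1,z) in((280,245,330,290,.198),(335,245,435,340,.086)):
    s=np.zeros_like(m);s[y0:y1,x0:x1]=m[y0:y1,x0:x1]
    k=max(cv2.findContours(s,0,2)[0],key=cv2.contourArea)
    P=np.float32([ray(c,*p[0],z)[:2] for p in k]);print(z,cv2.contourArea(k),cv2.minAreaRect(P),cv2.boundingRect(k))
```

```text
pump [0.48990143 0.11130598 0.198     ]
valve [ 0.51553863 -0.10556435  0.088     ]
can [ 0.50767054 -0.31455252  0.108     ]
0.198 312.0 ((0.4851193428039551, 0.10757488012313843), (0.051600076258182526, 0.04167690500617027), 82.64799499511719) (290, 252, 23, 21)
0.086 3955.0 ((0.5080193281173706, -0.10293601453304291), (0.1867889165878296, 0.14999401569366455), 74.44998931884766) (340, 254, 88, 83)
```

View pics/crop1.png

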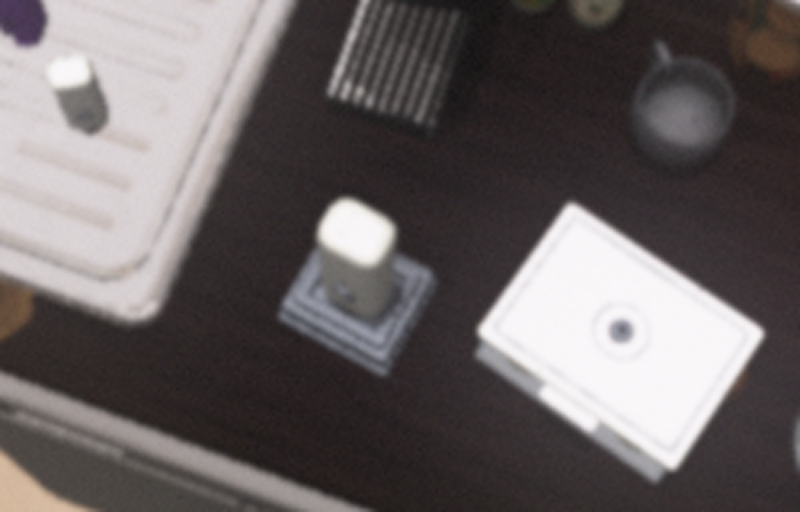

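Confirmed: the white pump sits in the grey stand. Its top is at crop (357,230), and the small white decoy is in the sink tray. Next, the stand's edge directions and the clearance to the coffee machine.

Run:
```python
from h import *
c=cam('top')
P=[ray(c,190+u/3.2,190+v/3.2,z)[:2] for u,v,z in((436,272,.034),(387,358,.034),(283,303,.034))]
for a,b in((0,1),(1,2)): d=P[b]-P[a];print(np.linalg.norm(d),np.degrees(np.arctan2(d[1],d[0])))
print('centre',(P[0]+P[2])/2)
for u,v,z in((297,188,.0),(333,225,0),(300,185,.25),(335,195,.25),(403,225,.07)): print(ray(c,u,v,z).round(3))
Q=[ray(c,190+u/3.2,190+v/3.2,.086)[:2] for u,v in((572,204),(764,332),(676,468),(480,332))]
for i in range(4): d=Q[(i+1)%4]-Q[i];print(np.linalg.norm(d),np.degrees(np.arctan2(d[1],d[0])))
```

```text
0.08412427123531864 171.06342997522782
0.09788006547687773 82.05254814129684
centre [0.4901118  0.10579017]
[0.755 0.222 0.   ]
[0.681 0.085 0.   ]
[0.651 0.171 0.25 ]
[0.655 0.084 0.25 ]
[ 0.719 -0.099  0.07 ]
0.18232504699147545 -105.53806692977598
0.13211050457437182 164.74610548981093
0.18294041167847952 74.53658373694
0.1323472387125934 -15.520740500776103
```

servo_tool([
  [0,3,6,5,10],
  [0,8,12,6,20],
  [0,13,18,6,30],
  [0,18,24,6,40],
  [0,22,30,6,50],
  [0,25,36,6,60],
  [0,27,42,6,67],
  [0,29,47,6,67],
  [0,31,52,6,67],
  [0,32,58,6,67],
  [0,32.5,61,6,67],
  [0,32.5,61,6,67],
  [0,32.5,61,6,67],
])

```text
time_s: 1.88
ee_pos: [0.477, 0.0827, 0.4643]
eef_rot: [-3.141, 0.0, 1.452]
force: [-0.5, -0.1, 0.4]
grip_width: 0.0937
grip_force: 0.0
```

Run:
```python
from h import *
c=cam('wrist');save(c,'w1.png')
print(proj(c,[.487,.107,.198]),c['wc'][:3,3],ctrl.get_obs()['ee_pos'])
```

```text
(np.float64(329.21960725760624), np.float64(216.32650168732553)) [0.48498596 0.14976856 0.44554772] [0.47684154 0.08156342 0.46441969]
```

View pics/w1.png

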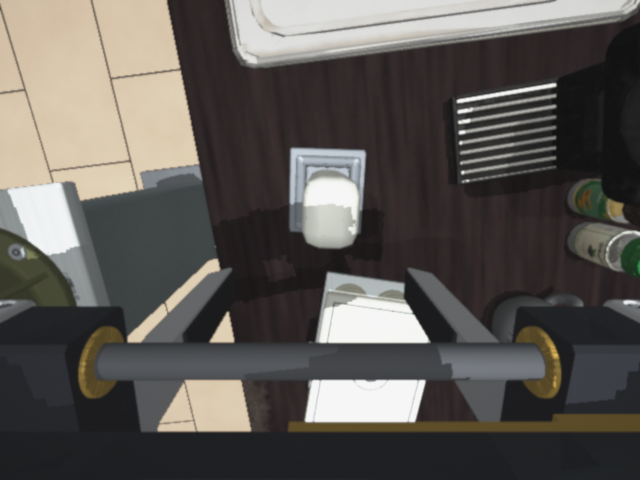

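Wrist view: the pump top spans columns 302–361 with its far edge at row 248. The stand runs over columns 291–365 and rows 149–233, and the fingers straddle it below.

Run:
```python
from h import *
c=cam('wrist');im=c['image'].astype(int)
g=cv2.cvtColor(c['image'],cv2.COLOR_RGB2HSV)
m=((g[...,2]>120)&(g[...,1]<45)).astype('uint8');m[:160]=0;m[262:]=0;m[:,:285]=0;m[:,375:]=0
for v in range(170,252,6):
    xs=np.where((g[v,296:372,2]>110)&(g[v,296:372,1]<35))[0]+296
    if len(xs):print(v,xs.min(),xs.max(),end=' | ')
print()
for v in(200,215,230):print([ray(c,u,v,.195)[:2].round(4).tolist() for u in(302,361)])
print('far edge',ray(c,331,249,.193))
S=[ray(c,*p,.034)[:2] for p in((292,149),(366,152),(291,232))]
d=S[1]-S[0];print(d,np.degrees(np.arctan2(d[1],d[0])));d=S[0]-S[2];print(d,np.degrees(np.arctan2(d[1],d[0])))
```

```text
170 296 364 | 176 296 363 | 182 296 363 | 188 296 362 | 194 296 362 | 200 296 362 | 206 301 361 | 212 302 358 | 218 301 358 | 224 296 357 | 230 303 357 | 236 305 354 | 242 310 350 | 
[[0.4686, 0.1197], [0.5115, 0.1145]]
[[0.4671, 0.1087], [0.5104, 0.1034]]
[[0.4656, 0.0975], [0.5094, 0.0921]]
far edge [0.4854402  0.07966193 0.193     ]
[ 0.08505612 -0.01381917] -9.228276975266274
[0.0150815  0.09758484] 81.21458237909725
```

servo_tool([
  [0,1.2,2.6,0,-1.7],
  [0,1.2,2.6,-2,-1.7],
  [0,1.2,2.6,-6,-1.7],
  [0,1.2,2.6,-9.5,-1.7],
  [0,1.2,2.6,-11.2,-1.7],
  [0,1.2,2.6,-11.2,-1.7],
  [0.3,1.2,2.6,-11.2,-1.7],
  [0.5,1.2,2.6,-11.2,-1.7],
  [1,1.2,2.6,-11.2,-1.7],
  [1,1.2,2.6,-11.2,-1.7],
  [1,1.2,2.6,-11.2,-1.7],
  [1,1.2,2.6,-11.2,-1.7],
  [1,1.2,2.6,-11.2,-1.7],
], squeeze=35)

```text
time_s: 3.6
ee_pos: [0.4889, 0.1074, 0.3527]
eef_rot: [-3.142, -0.0, 1.42]
force: [-1.2, 0.9, 1.1]
grip_width: 0.0438
grip_force: 35.0
```

Gripped. Lift straight up, then carry the pump past the valve so the wrist camera looks down on the lid.

servo_tool([
  [1,0,0,2,0],
  [1,0,0,5,0],
  [1,0,0,9,0],
  [1,0,0,13,0],
  [1,0,0,14,0],
  [1,0.5,-4,14,0],
  [1,1,-10,14,0],
  [1,1.5,-16,14,0],
  [1,1.5,-22,14,0],
  [1,1.5,-27,14,0],
  [1,1.5,-30,14,0],
  [1,1.5,-30,14,0],
  [1,1.5,-30,14,0],
  [1,1.5,-30,14,0],
])

```text
time_s: 5.35
ee_pos: [0.504, -0.1917, 0.4923]
eef_rot: [-3.141, -0.0, 1.421]
force: [-0.6, -0.5, -3.4]
grip_width: 0.0441
grip_force: 35.0
```

Run:
```python
from h import *
c=cam('wrist');save(c,'w2.png')
o=ctrl.get_obs();print(o['force'],o['moment'],o['ee_pos'],o['eef_rot'],proj(c,[.51,-.103,.084]))
g=cv2.cvtColor(c['image'],cv2.COLOR_RGB2GRAY)
k=cv2.HoughCircles(cv2.medianBlur(g,3),3,1,30,param1=60,param2=18,minRadius=10,maxRadius=40);print(k)
```

```text
[ 0.17049775 -0.26422318 -2.69389012] [-0.08392456 -0.06484982 -0.01670196] [ 0.50401562 -0.19177485  0.49242798] [-3.14135941e+00 -1.37837750e-04  1.42064663e+00] (np.float64(312.57744532948084), np.float64(137.21696640255325))
[[[487.5 112.5  31.6]
  [318.5 138.5  19.6]
  [514.5  98.5  33.8]
  [570.5 136.5  33.8]
  [506.5 281.5  33.8]
  [569.5 228.5  18.5]
  [524.5 216.5  18.2]
  [629.5 139.5  28.5]
  [377.5 419.5  30.2]
  [551.5  13.5  17.6]
  [595.5 273.5  24.9]
  [562.5  93.5  27.9]]]
```

View pics/w2.png

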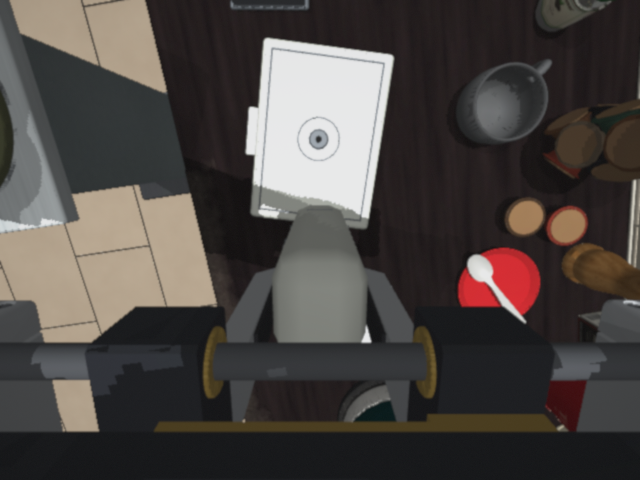

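Wrist view: the lid ring is centred at (318.5,138.5). The pump hangs below it, with the near bottom edge of its housing at about (320,207).

Run:
```python
from h import *
c=cam('wrist');o=ctrl.get_obs();p=np.array(o['ee_pos']);M=R.from_euler('xyz',o['eef_rot']).as_matrix()
for z in(.082,.087):print('valve',ray(c,318.5,138.5,z))
for t in([.028,0,.319],[.028,.022,.319],[.028,-.022,.319],[.028,.022,.22],[.028,-.022,.22]):print(t,proj(c,p+M@t))
g=cv2.cvtColor(c['image'],cv2.COLOR_RGB2GRAY).astype(int)
r=c['image'].astype(int)
for v in(215,225,240,260,280,300): print(v,g[v,268:372:4].tolist())
print(g[196:216,300].tolist(),g[196:216,320].tolist(),g[196:216,336].tolist())
t=cam('top');save(t,'t2.png')
b=[proj(t,ray(c,318.5,138.5,z)) for z in(.082,.087)];print('valve in top',b)
print('pump bell/top axis in top',proj(t,p+M@[0,0,.335]),proj(t,p+M@[0,0,.319]))
im=cv2.cvtColor(t['image'],cv2.COLOR_RGB2BGR)
cv2.imwrite('pics/crop2.png',cv2.resize(im[220:360,330:500],None,fx=4,fy=4,interpolation=cv2.INTER_CUBIC))
```

```text
valve [ 0.516255   -0.10528425  0.082     ]
valve [ 0.51622835 -0.10553561  0.087     ]
[0.028, 0, 0.319] (np.float64(319.3208517706494), np.float64(203.4349936889306))
[0.028, 0.022, 0.319] (np.float64(344.3405077385774), np.float64(203.39664060179518))
[0.028, -0.022, 0.319] (np.float64(294.30272753554067), np.float64(203.47334442804492))
[0.028, 0.022, 0.22] (np.float64(356.0919314163141), np.float64(225.18399266617635))
[0.028, -0.022, 0.22] (np.float64(282.5529181034285), np.float64(225.29476005369838))
215 [221, 226, 214, 129, 130, 130, 130, 105, 97, 91, 93, 94, 97, 98, 98, 96, 96, 95, 92, 128, 130, 131, 138, 153, 233, 197]
225 [21, 21, 21, 21, 19, 19, 72, 90, 92, 93, 94, 93, 93, 94, 95, 93, 98, 96, 94, 92, 109, 124, 127, 129, 128, 40]
240 [23, 22, 21, 19, 38, 90, 92, 92, 93, 94, 94, 94, 94, 94, 94, 94, 94, 94, 93, 91, 90, 80, 25, 21, 21, 19]
260 [23, 21, 24, 97, 105, 109, 112, 115, 118, 119, 119, 118, 118, 119, 118, 118, 118, 118, 117, 114, 111, 108, 103, 82, 29, 31]
280 [82, 86, 105, 116, 119, 121, 123, 126, 127, 128, 128, 128, 128, 128, 128, 128, 128, 128, 127, 126, 124, 122, 120, 117, 102, 82]
300 [23, 55, 103, 115, 118, 121, 124, 126, 129, 129, 129, 129, 129, 130, 130, 130, 130, 130, 129, 127, 125, 123, 120, 116, 96, 23]
[222, 197, 174, 165, 151, 137, 132, 131, 130, 131, 131, 129, 124, 111, 101, 99, 97, 98, 98, 97] [233, 232, 224, 198, 174, 169, 168, 168, 160, 129, 103, 97, 95, 89, 92, 97, 97, 98, 97, 98] [233, 233, 233, 233, 233, 232, 229, 221, 196, 173, 167, 158, 129, 102, 93, 93, 94, 94, 94, 95]
valve in top [(np.float64(383.63578405961874), np.float64(293.299725026095)), (np.float64(384.01265760496284), np.float64(292.8471872573064))]
pump bell/top axis in top (np.float64(421.46086460797096), np.float64(302.40728766180274)) (np.float64(422.91577481340397), np.float64(300.80783530048865))
```

View pics/crop2.png

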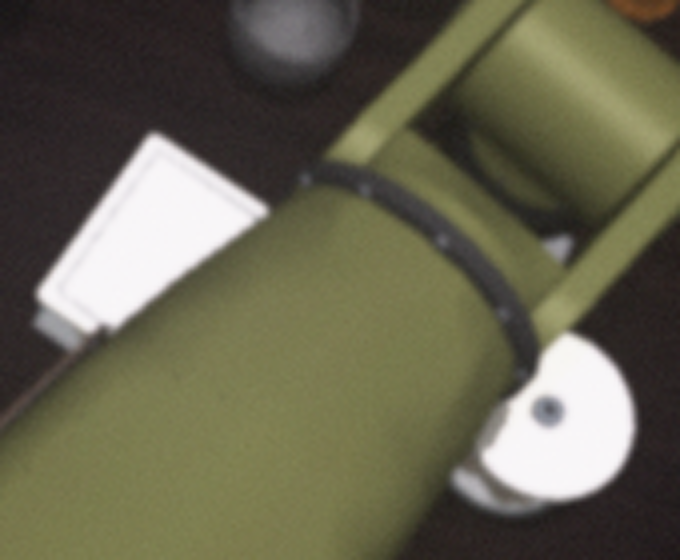

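Top view: the arm hides the pump and only the canister valve shows. The wrist measurement is enough: valve at (0.516, -0.1055), with the pump about 1 mm towards -y in the grip. Moving to hover just above it.

servo_tool([
  [1,0.6,4,0,0],
  [1,1.2,8,0,0],
  [1,1.2,8.7,0,0],
  [1,1.2,8.7,-2,0],
  [1,1.2,8.7,-4,0],
  [1,1.2,8.7,-5.5,0],
  [1,1.2,8.7,-5.5,0],
  [1,1.2,8.7,-5.5,0],
  [1,1.2,8.7,-5.5,0],
])

```text
time_s: 6.62
ee_pos: [0.5159, -0.1057, 0.4384]
eef_rot: [3.14, 0.0, 1.419]
force: [-0.5, -0.4, -3.6]
grip_width: 0.0437
grip_force: 35.0
```

Run:
```python
from h import *
c=cam('scene');o=ctrl.get_obs();p=np.array(o['ee_pos']);print(o['force'],p,o['moment'])
im=cv2.cvtColor(c['image'],cv2.COLOR_RGB2BGR)
a=proj(c,p-[0,0,.319]);b=proj(c,p-[0,0,.335]);v=proj(c,[.516,-.1055,.085]);print(a,b,v)
x,y=int(v[0])-60,int(v[1])-75
cv2.imwrite('pics/s2.png',cv2.resize(im[y:y+110,x:x+130],None,fx=5,fy=5,interpolation=cv2.INTER_CUBIC));print(x,y)
```

```text
[-0.15121891 -0.14863138 -3.7471601 ] [ 0.5158931  -0.10564524  0.43826301] [-0.02901428 -0.09883874  0.06316398]
(np.float64(391.56597343016466), np.float64(200.1590903275242)) (np.float64(391.15718646781437), np.float64(205.50949324344242)) (np.float64(390.63959100008486), np.float64(211.56690662925803))
330 136
```

View pics/s2.png

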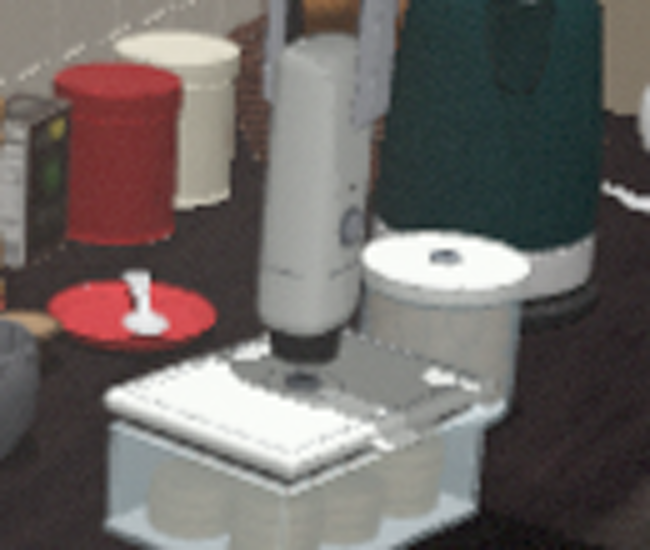

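Scene view: the bell at crop (305,345) hangs just above the valve at (303,380), with the pump upright and centred as predicted. Lowering in stages and watching the force.

servo_tool([
  [1,0,0.1,0,0],
  [1,0,0.1,-0.5,0],
  [1,0,0.1,-1,0],
  [1,0,0.1,-1.3,0],
  [1,0,0.1,-1.3,0],
  [1,0,0.1,-1.3,0],
  [1,0,0.1,-1.3,0],
])

```text
time_s: 7.55
ee_pos: [0.5159, -0.1046, 0.4248]
eef_rot: [3.141, 0.0, 1.419]
force: [0.8, -0.7, -3.5]
grip_width: 0.0439
grip_force: 35.0
```

servo_tool([
  [1,0,0,-0.2,0],
  [1,0,0,-0.4,0],
  [1,0,0,-0.4,0],
  [1,0,0,-0.4,0],
  [1,0,0,-0.4,0],
])

```text
time_s: 8.18
ee_pos: [0.5159, -0.1046, 0.4206]
eef_rot: [-3.142, 0.0, 1.42]
force: [0.0, 0.3, -3.4]
grip_width: 0.0435
grip_force: 35.0
```

servo_tool([
  [1,0,0,-0.2,0],
  [1,0,0,-0.4,0],
  [1,0,0,-0.4,0],
  [1,0,0,-0.4,0],
  [1,0,0,-0.4,0],
])

```text
time_s: 8.8
ee_pos: [0.5159, -0.1046, 0.4168]
eef_rot: [3.141, 0.0, 1.419]
force: [0.1, 0.3, 0.5]
grip_width: 0.0438
grip_force: 35.0
```

servo_tool([
  [1,0,0,-0.1,0],
  [1,0,0,-0.2,0],
  [1,0,0,-0.2,0],
  [1,0,0,-0.2,0],
])

```text
time_s: 9.3
ee_pos: [0.5159, -0.1046, 0.4147]
eef_rot: [3.142, -0.0, 1.419]
force: [-0.3, 0.7, 0.9]
grip_width: 0.0437
grip_force: 35.0
```

servo_tool([
  [1,0,0,-0.1,0],
  [1,0,0,-0.2,0],
  [1,0,0,-0.2,0],
  [1,0,0,-0.2,0],
])

```text
time_s: 9.8
ee_pos: [0.5159, -0.1046, 0.4127]
eef_rot: [3.142, 0.0, 1.42]
force: [0.0, 1.6, 0.3]
grip_width: 0.0441
grip_force: 35.0
```

servo_tool([
  [1,0,0,-0.1,0],
  [1,0,0,-0.2,0],
  [1,0,0,-0.2,0],
  [1,0,0,-0.2,0],
])

```text
time_s: 10.3
ee_pos: [0.5159, -0.1046, 0.4107]
eef_rot: [3.141, 0.0, 1.419]
force: [1.1, -0.2, 0.5]
grip_width: 0.0439
grip_force: 35.0
```

Run:
```python
from h import *
F=[]
for i in range(6):
    c=cam('scene');o=ctrl.get_obs();F.append(o['force'])
print(np.mean(F,0),o['ee_pos'],o['eef_rot'],o['moment'],o['time_s'])
```

```text
[0.56175677 0.14925573 0.01098944] [ 0.51589268 -0.10460677  0.41066462] [ 3.14154564e+00 -5.59548782e-06  1.41946998e+00] [-0.03755468 -0.35538751 -0.00433537] 10.6
```

The force is flat at about 3.6 N, so the lid is sliding. Going on in 1.5 mm steps with averaged force.

servo_tool([
  [1,0,0,-0.1,0],
  [1,0,0,-0.15,0],
  [1,0,0,-0.15,0],
  [1,0,0,-0.15,0],
])

```text
time_s: 11.1
ee_pos: [0.5159, -0.1046, 0.4092]
eef_rot: [3.142, -0.0, 1.42]
force: [1.4, 0.4, 1.0]
grip_width: 0.0434
grip_force: 35.0
```

```bash
cat > f.py <<'E'
from h import *
F=[]
for i in range(8):
    ctrl.camera('scene');o=ctrl.get_obs();F.append(o['force'])
print(np.mean(F,0),np.std(F,0),o['ee_pos'],o['moment'],o['time_s'])
E
python3 f.py
```

```text
[0.84807053 0.08705023 0.83389542] [0.43230126 0.34852642 0.52512113] [ 0.51588776 -0.10459046  0.40917802] [ 0.01885268 -0.36023283 -0.01951773] 11.5
```

servo_tool([
  [1,0,0,-0.1,0],
  [1,0,0,-0.15,0],
  [1,0,0,-0.15,0],
  [1,0,0,-0.15,0],
])

```text
time_s: 12.0
ee_pos: [0.5159, -0.1046, 0.4077]
eef_rot: [3.142, -0.0, 1.419]
force: [1.9, 0.1, 2.3]
grip_width: 0.0441
grip_force: 35.0
```

```bash
python3 f.py
```

```text
[0.68912301 0.04416174 1.50290502] [0.4508462  0.42019166 0.24230691] [ 0.51589151 -0.10461459  0.40768326] [-0.02909738 -0.38380479  0.01363916] 12.4
```

The force now rises 0.5 N/mm (3.6 → 4.4 → 5.1 N), the bell's own rate, so the lid is home. Backing off 1 mm for a light squeeze, then a check.

servo_tool([
  [1,0,0,0.05,0],
  [1,0,0,0.1,0],
  [1,0,0,0.1,0],
  [1,0,0,0.1,0],
])

```text
time_s: 12.9
ee_pos: [0.5159, -0.1046, 0.4086]
eef_rot: [-3.142, 0.0, 1.419]
force: [1.0, -0.4, 1.3]
grip_width: 0.0439
grip_force: 35.0
```

```bash
python3 f.py
python3 - <<'E'
from h import *
c=cam('scene');p=np.array(ctrl.get_obs()['ee_pos'])
im=cv2.cvtColor(c['image'],cv2.COLOR_RGB2BGR)
print(proj(c,p-[0,0,.155]),proj(c,p-[0,0,.319]),proj(c,[.516,-.1055,.078]))
cv2.imwrite('pics/s3.png',cv2.resize(im[136:246,330:460],None,fx=5,fy=5,interpolation=cv2.INTER_CUBIC))
E
```

```text
[1.05962134 0.12069584 1.31572826] [0.41749362 0.62257457 0.29958103] [ 0.5158953  -0.10460656  0.40866763] [-0.07942334 -0.46765661 -0.02745573] 13.3
(np.float64(395.00361137667073), np.float64(153.34411123199413)) (np.float64(390.6703833262873), np.float64(210.1425197205423)) (np.float64(390.4637843819074), np.float64(213.86933899168238))
```

View pics/s3.png

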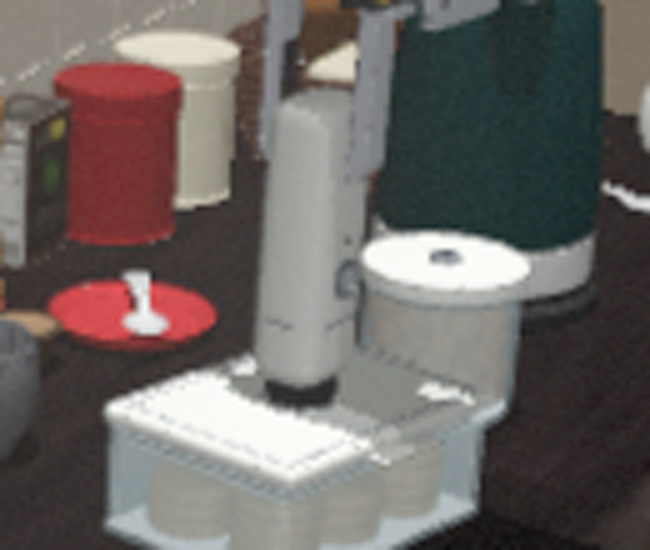

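Scene view: the bell at crop (303,392) sits round the valve on the lid, the lid gap is closed and the pump is upright. About 4.9 N is on the bell, roughly 5–6 mm of its 10 mm travel. Handing in.

```bash
python3 -c "
from station import ctrl;print(ctrl.hand_in())"
```

```text
the job is handed in; nothing more can be done
None
```

The job is handed in with the pump held upright over the valve, the lid pushed home and the bell about half squeezed (around 4.9 N); an unexplained sideways force of about 1 N remained, and the bell's centring rests on the camera measurements.

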